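Unclamp a praline mould and hold it face down over the tray

ROBOT

A 6-joint arm with a two-finger parallel gripper is mounted at the origin on the work surface. World frame = base frame: x ahead of the robot, y to its left, z up, the work surface at z = 0. Lengths are in m, angles in rad, forces in N, time in s.
With the tool pointing down it reaches from about 0.375 to 0.975 m from the base axis. Payload 3.8 kg.
Tool frame: the origin (TCP) lies midway between the tips of the shut fingers; the grasp point (between the pads) lies 19 mm behind it; x points along the fingers, y is the direction in which the jaws open and shut, and the axes are right-handed (so a half turn about x gives the same grasp; the last joint's range is limited). The gripper opens to 88 mm and grips with 3 to 60 N. Pads are 18 mm wide; open, the fingers measure 123 mm over their backs; the gripper's body (75 mm by 187 mm) begins 45 mm behind the grasp point.
Start: joints at [1.095, 0.264, 1.604, -0, 1.274, -0.037], TCP at [0.287, 0.611, 0.239] pointing down, gripper open.
Joint ranges: [-2.63, 2.63], [-0.94, 2.18], [0.31, 2.57], [-1.31, 4.45], [0, 2.66], [-2.55, 2.55]. Speed limits (rad/s): [2.57, 2.57, 3.14, 3.14, 3.14, 3.14].

INTERFACE

Orientations are given as a rotation vector (axis times angle).
In Python, from cell import manip, inverse_kinematics, cams, order gives the robot as it stands. Calls block until the motion is done:
- manip.move_pose(position, orientation): joint-space move of the TCP to a pose.
- manip.move_linear(position, rate=0.15, rot=None): straight line of the TCP; rot=None keeps the orientation; rate is the mean speed in m/s.
- manip.set_joints(angles): joint-space move.
- manip.set_gripper(opening, force=None): finger opening in m; force is the grip in N (None keeps the last); returns when the fingers have stopped.
- manip.dwell(seconds).
- inverse_kinematics(position, orientation): joint angles nearest the present ones, or None.
- manip.state(): the state.
- cams.capture(name): name is "scene" or "top" or "wrist"; returns a dict with "image" (400x640x3 uint8, blue, green, red), "z_map" (400x640 float32, m along the optical axis (not along the pixel's ray), 0 where there is no reading), "intrinsics" (3x3 intrinsics, pixels), "position" and "orientation" of the camera in the world; the wrist camera has in their place "T_tool_cam" (4x4, takes a point from camera to tool coordinates, whose origin is the TCP and whose axes are the tool frame's). Camera axes: x right, y down, z forward; pixel columns grow to the right and rows downward; lengths in m; the calibration is good to about 2 mm. A picture is of the moment at which its call begins: read the wrist's pose just before it.
A pose or a line that the arm cannot do raises manip.IKError and nothing moves.
- order.close_job(): hands the job in, once; it reports no verdict.
The state is a dict: "clock": time; "joint_pos": joint angles; "joint_velocities": joint speeds; "tau": joint torques, N m; "tool_pos": TCP position; "tcp_rot": TCP orientation; "contact_force": force on the tool from outside, world axes, zero at the start; "moment": the same for the moment, N m; "gripper_width": finger opening in m.
Only numpy, scipy, OpenCV 4.12 (cv2) and the standard library are available. Lean on these libraries where they do the work, as an engineer would, in place of code of your own. Each camera call takes 0.05 s, during which the arm holds its last target.

TASK

Turn the crank of the clamping stand one full turn anticlockwise (seen from above) to draw the red keeper off the blue praline mould. Then lift the mould out of its slot, bring it over the middle of the paper-lined tray and tip it so that its dark cavities look down at the tray, at a slope of 45 degrees or more from upright, with the whole mould at least 15 cm above the bench. Finish while still holding it there, steady in the gripper, and leave everything else on the bench where it stands.

Things in the scene. Friction and masses are not known exactly. Their poses are not given: they have to be found in the camera images.
- holder: aluminium and white clamping stand, fixed. Origin on the work surface below the middle of its slot; y runs along the slot towards the crank, x away from the robot, z up. The slot is 24 mm wide (x), 164 mm long (y), its floor at 15 mm and its white walls' tops at 55 mm above the work surface
- mould: sky-blue praline mould, rigid slab 20 mm thick (x), 160 mm long (y), 100 mm tall (z), about 0.25 kg, on its long edge in the slot. Origin: middle of its lower edge face; z up. Open cavities (5 x 3 dark rounds with white rims) on the -x face, which faces the robot at the start; +x face plain blue. The middle of its top edge is free to grip across the 20 mm
- mould_mid (a point): centre of the mould slab (50 mm above its lower edge); axes as the mould's
- crank (a joint): crank angle, rad: 0 at the start, keeper shut; grows as it is turned anticlockwise seen from above; end stop at 6.6, a little past a full turn. Drives the keeper 7 mm per rad. Stays where left; takes about 0.1 N m to turn
- crank_axis (a point): on the crank's vertical axis, at the top face of its disc (aluminium, 128 mm across, top 115 mm above the work surface, on a round white post, 260 mm from the holder's origin along the holder's +y)
- knob_grip (a point): on the axis of the crank's upright black knob (cylinder 24 mm in diameter, 40 mm tall, top 162 mm above the work surface), 18 mm below its top, 29 mm above the disc. The knob stands 50 mm from the crank's axis, in any direction at the start, and spins freely on its own pin, so it can be gripped and led round without turning the hand
- keeper (a joint): how far the red keeper is drawn back along the holder's +y, m: 0 shut, clear of the mould from 0.034 on; driven by the crank. It is 34 mm wide (x), top 128 mm above the work surface; shut, it reaches 3 mm above the mould's top edge over its last 30 mm at the +y end, its post standing beyond that end
- tray: shallow aluminium tray lined with brown paper, 240 (x) x 180 (y) x 22 mm tall, fixed on the work surface to the robot's right. Origin: centre of its underside
- pops: bystander, leave alone: white tray of dark chocolate pops, some with 100 mm upright white sticks; 130 x 160 mm
- spare_mould: bystander, leave alone: second, clear mould with cream-coloured cavities lying flat, 100 x 160 x 20 mm
- cream_bowl: bystander, leave alone: cream bowl, 170 mm across, 85 mm tall
- red_cup: bystander, leave alone: red cup, 76 mm across, 85 mm tall
- jar: bystander, leave alone: amber jar, 60 mm across, 90 mm tall
- scraper: bystander, leave alone: flat blue scraper, 90 x 110 x 6 mm
There are look-alikes about, which are no part of the job. What is shaped like the part that bears crank but green, turquoise or yellow is not meant.

How it is judged:
On the way, in this order (a step that is already met when the one before it is completed fails the run):
1. the crank has been turned a full turn (at least 6.0 rad) with the mould still down in its slot (value of joint crank above 6 rad and z of mould_mid in the frame of holder below 0.08 m), for 0.2 s.
2. the mould is held by the fingers, clear above the slot (z of mould_mid in the frame of holder above 0.115 m and contact force between the fingers and mould above 1 N), for 0.2 s.
At the end, for the whole second after the job is handed in: Crank above 5.8 rad; mould in the fingers (over 1 N), centre over 0.16 m up and within 90 mm (horizontal) of the tray's centre, cavities turned at least 35 degrees downward from upright (its x axis within 0.96 rad of up), at rest (0.04 m/s, 0.2 rad/s), touching neither tray nor stand (value of joint crank above 5.8 rad and angle between mould's own x axis and vertical below 0.96 rad and height (world z) of mould_mid above 0.16 m and horizontal distance between mould_mid and tray below 0.09 m and contact force between the fingers and mould above 1 N and contact force between mould and tray below 0.2 N and contact force between mould and holder below 0.2 N and linear speed of mould below 0.04 m/s and angular speed of mould below 0.2 rad/s); the arm keeps its last pose, push and grip.
It fails at once if a bystander is pushed more than 40 mm from its place (distance of any of pops, spare_mould, cream_bowl, red_cup, jar, scraper from where it was at the start of the episode above 0.04 m).
It also fails if it takes over 64 s, if anything falls off the work surface, if the arm or the gripper's body presses on something with over 40 N, if the wrist force passes 120 N, or if a joint passes its speed limit or range.

## Working session

There is one attempt and no reset: what is moved stays moved. The work goes in short steps, each a Python script; the robot and the scene stay as the last script left them, time stands still between calls to the robot, and variables do not carry over. Pictures are saved under pics/ and viewed, and the job is handed in when it is done.

```bash
mkdir -p pics; ls; python3 - <<'E'
from cell import manip,cams
import cv2,numpy as np
print(manip.state())
for n in ("scene","top","wrist"):
    c=cams.capture(n); cv2.imwrite(f"pics/{n}0.png",c["image"]); np.savez(f"{n}0.npz",**c)
    print(n,c["intrinsics"].tolist(),c.get("position"),c.get("orientation"),c.get("T_tool_cam"))
E
```

```text
pics
{'clock': 0.0, 'joint_pos': array([ 1.09507570e+00,  2.64759966e-01,  1.60535801e+00, -1.51334949e-05,
        1.27369002e+00, -3.69281616e-02]), 'joint_velocities': array([ 5.43297739e-04,  1.66072756e-03, -8.94760097e-05, -2.59612752e-03,
       -1.37575482e-03,  7.06883042e-04]), 'tau': array([-4.28813883e-04, -5.02132988e+01, -3.56872201e+01,  7.28322496e-02,
        2.97672220e-02, -1.75746150e-04]), 'tool_pos': array([0.28647261, 0.6104177 , 0.23739205]), 'tcp_rot': array([ 0.34245088,  1.54381414, -0.3458453 ]), 'contact_force': array([-1.26614205, -0.90904803,  1.11902801]), 'moment': array([ 0.01786769, -0.02462069,  0.01696836]), 'gripper_width': 0.08775602334510514}
scene [[451.5744607728832, 0.0, 317.7288126285146], [0.0, 451.5744607728832, 198.9537765220331], [0.0, 0.0, 1.0]] [1.31018481 0.48613768 1.03375314] [-1.37077324 -2.20500564  0.88361037] None
top [[501.1083253244199, 0.0, 324.43414303863995], [0.0, 501.1083253244199, 198.899493370258], [0.0, 0.0, 1.0]] [0.36448993 0.10616338 1.45826239] [-2.15996567  2.1845267  -0.11973643] None
wrist [[290.78127923036584, 0.0, 323.69885100099873], [0.0, 290.78127923036584, 201.4704604070673], [0.0, 0.0, 1.0]] None None [[-3.78383264e-05 -2.78718044e-01  9.60372975e-01 -1.46645270e-01]
 [ 9.99999889e-01 -4.61837732e-04 -9.46342611e-05 -3.53063686e-04]
 [ 4.69912752e-04  9.60372865e-01  2.78718030e-01 -7.15569684e-02]
 [ 0.00000000e+00  0.00000000e+00  0.00000000e+00  1.00000000e+00]]
```

View pics/scene0.png

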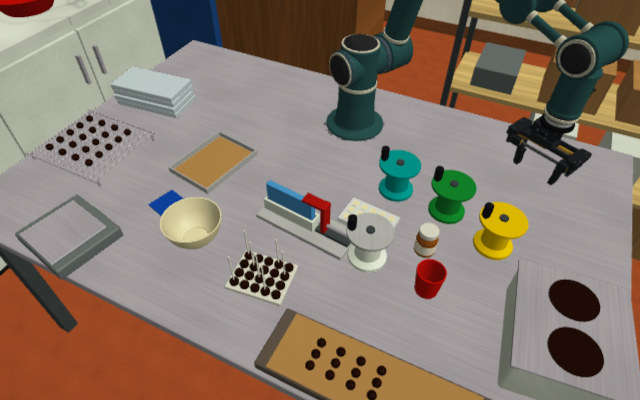

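View pics/top0.png

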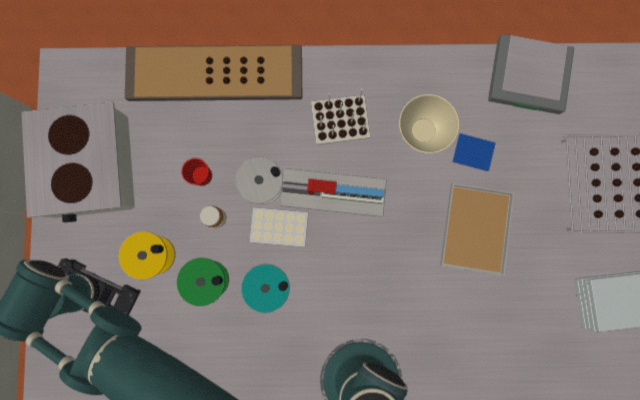

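View pics/wrist0.png

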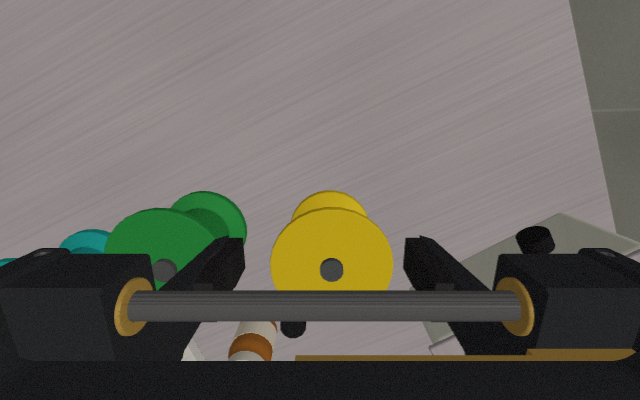

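The aluminium and white crank is at top px (260,180), with its knob at (275,171). It joins the stand, the red keeper (321,186) and the blue mould (360,191). The look-alikes are turquoise (265,288), green (203,282) and yellow (146,256); their colours rule them out. I'll confirm this in an enlarged crop and measure.

```bash
cat > h.py <<'E'
import numpy as np,cv2
from scipy.spatial.transform import Rotation as R
def cloud(c):
    z=c["z_map"];K=c["intrinsics"];v,u=np.mgrid[:z.shape[0],:z.shape[1]]
    P=np.stack([(u-K[0,2])/K[0,0]*z,(v-K[1,2])/K[1,1]*z,z],-1)
    return P@R.from_rotvec(c["orientation"]).as_matrix().T+c["position"]
E
python3 - <<'E'
from h import *
c=np.load("top0.npz");im=c["image"];P=cloud(c)
hsv=cv2.cvtColor(im,cv2.COLOR_BGR2HSV)
cv2.imwrite("pics/crop0.png",cv2.resize(im[145:225,225:395],None,fx=4.5,fy=4.5,interpolation=cv2.INTER_CUBIC))
c2=np.load("scene0.npz");cv2.imwrite("pics/crop1.png",cv2.resize(c2["image"][165:275,245:400],None,fx=5,fy=5,interpolation=cv2.INTER_CUBIC))
v,u=np.mgrid[:400,:640]
def box(a,b,cc,d): return (u>=a)&(u<b)&(v>=cc)&(v<d)
Z=P[...,2]
for p in [(330,60),(200,330),(420,300),(540,190)]: print("table z",P[p[1],p[0]])
m=box(225,300,150,210)&(abs(Z-.115)<.008); q=P[m]
(cx,cy),r=cv2.minEnclosingCircle(q[:,:2].astype(np.float32)); print("disc",cx,cy,r,np.median(q[:,2]),m.sum())
m=box(255,295,155,190)&(Z>.145)&(Z<.18);q=P[m];print("knob",q.mean(0),(q[:,:2].min(0)+q[:,:2].max(0))/2,m.sum())
m=box(330,395,175,210)&(hsv[...,0]>90)&(hsv[...,0]<115)&(hsv[...,1]>100)&(Z>.1)
q=P[m];rr=cv2.minAreaRect(q[:,:2].astype(np.float32));print("mould",rr,np.median(q[:,2]),m.sum())
m=box(300,345,170,205)&((hsv[...,0]<8)|(hsv[...,0]>172))&(hsv[...,1]>130)&(Z>.1)
q=P[m];print("keeper",cv2.minAreaRect(q[:,:2].astype(np.float32)),np.median(q[:,2]))
m=box(435,520,178,282)&(Z>.014)&(Z<.035)
q=P[m];print("tray",cv2.minAreaRect(q[:,:2].astype(np.float32)))
m=box(270,400,160,225)&(Z>.008)&(Z<.2);q=P[m];print("stand",cv2.minAreaRect(q[:,:2].astype(np.float32)))
for n,p in dict(cup=(197,170),jar=(210,215),bowl=(429,125),pops=(340,120)).items(): print(n,P[p[1],p[0]])
E
```

```text
table z [ 0.93558236  0.07256062 -0.00174931]
table z [ 0.14313005  0.45332467 -0.00341284]
table z [ 0.2198612  -0.17667621 -0.00055564]
table z [ 0.53374652 -0.53904155  0.00154995]
disc 0.5588163137435913 0.2724858224391937 0.06410615146160126 0.11411233342383165 1621
knob [0.57481906 0.22501861 0.16040854] [0.57522307 0.2257838 ] 72
mould ((0.5243862867355347, -0.0001583099365234375), (0.12734189629554749, 0.018653415143489838), 83.43739318847656) 0.1144350330657713 317
keeper ((0.5367603898048401, 0.10291439294815063), (0.07551984488964081, 0.03130599856376648), 83.3745346069336) 0.12758108369076315
tray ((0.4228411316871643, -0.34500718116760254), (0.1826690286397934, 0.24019967019557953), 80.37792205810547)
stand ((0.5338068604469299, 0.0726313591003418), (0.1836080551147461, 0.362059086561203), 0.8928301930427551)
cup [0.60362103 0.46704905 0.00234949]
jar [0.46476782 0.40885518 0.08654776]
bowl [ 0.73140199 -0.21871476  0.00302183]
pops [0.74210273 0.04646182 0.02974071]
```

View pics/crop0.png

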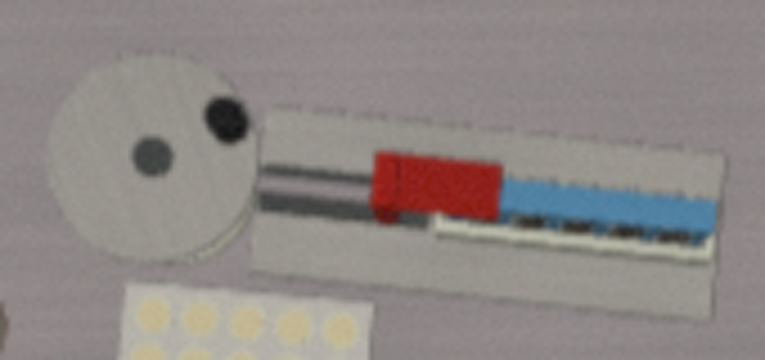

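View pics/crop1.png

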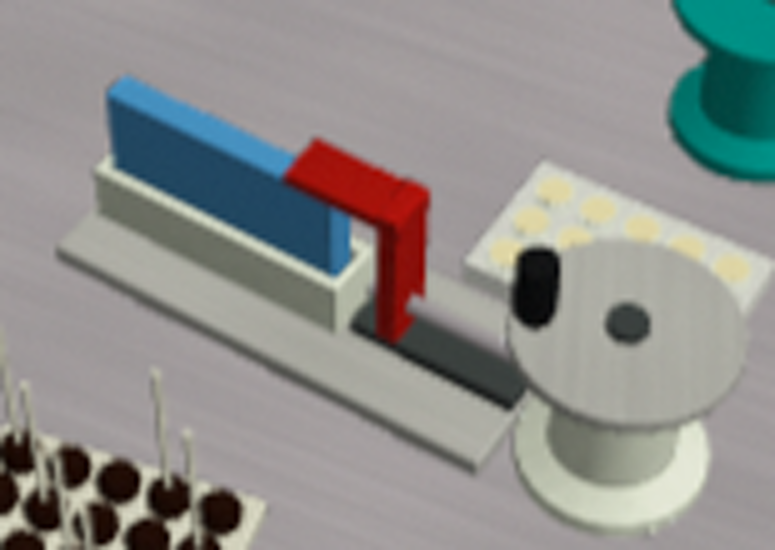

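The crop confirms it: the aluminium disc with the black knob is on the white post beside the stand. The fits agree too, with a disc radius of 64.1 mm and a knob offset of 49.7 mm. Next I'll check IK for all stages before moving.

```bash
cat >> h.py <<'E'
yaw=np.deg2rad(-6.6)
hx=np.array([np.cos(yaw),np.sin(yaw),0]);hy=np.array([-np.sin(yaw),np.cos(yaw),0])
C=np.array([.5588,.2725,.115]);H=C-.26*hy;H[2]=0
TR=np.array([.4228,-.3450])
def tool(psi,s=1,tilt=0):
    """mould-yaw psi; tool y = s*mould x ; tilt turns mould +x upward"""
    x=np.array([np.cos(psi),np.sin(psi),0]);y=np.array([-np.sin(psi),np.cos(psi),0]);z=np.array([0,0,1.])
    Q=R.from_rotvec(-tilt*y); x=Q.apply(x);z=Q.apply(z)
    tx=-z;ty=s*x
    return R.from_matrix(np.stack([tx,ty,np.cross(tx,ty)],1)), x,z
E
python3 - <<'E'
from h import *
from cell import inverse_kinematics as ik
np.set_printoptions(precision=2,suppress=True)
print(H)
for s in (1,-1):
    r=tool(yaw,s)[0].as_rotvec()
    print("knob",s,ik(np.array([.575,.2255,.2]),r),ik(np.array([.575,.2255,.125]),r))
    print("mould",s,ik(H+[0,0,.078],r),ik(H+[0,0,.25],r))
    for tilt in (45,55,65):
        for psi in range(-180,180,30):
            Q,x,z=tool(np.deg2rad(psi),s,np.deg2rad(tilt))
            p=np.r_[TR,.28]+z*.032-z*.019   # centre + to grasp, then tcp
            q=ik(p,Q.as_rotvec())
            if q is not None: print(s,tilt,psi,q)
E
```

```text
[0.53 0.01 0.  ]
knob 1 [ 0.33  0.18  1.77 -0.    1.18  0.45] [ 0.33  0.25  1.84 -0.    1.05  0.45]
mould 1 [-0.02  0.15  2.06 -0.    0.93  0.09] [-0.02 -0.02  1.9  -0.    1.26  0.09]
1 45 -150 [-0.37  0.3   1.65 -0.59  1.72  2.32]
1 45 -120 [-0.28  0.09  1.9  -0.76  1.44  2.04]
1 45 -90 [-0.28 -0.17  2.15 -0.87  1.09  1.69]
1 45 -60 [-0.48 -0.42  2.33 -0.68  0.65  0.99]
1 45 -30 [-0.9  -0.48  2.37  0.5   0.57 -0.71]
1 45 0 [-1.17 -0.27  2.23  0.87  1.02 -1.58]
1 45 30 [-1.21 -0.01  2.    0.79  1.38 -1.98]
1 45 60 [-1.12  0.22  1.75  0.63  1.66 -2.27]
1 55 -150 [-0.32  0.38  1.63 -0.69  1.82  2.37]
1 55 -120 [-0.21  0.16  1.92 -0.89  1.52  2.16]
1 55 -90 [-0.19 -0.13  2.21 -1.08  1.14  1.91]
1 55 -60 [-0.41 -0.46  2.44 -1.08  0.58  1.4 ]
1 55 -30 [-0.96 -0.54  2.49  0.92  0.45 -1.13]
1 55 0 [-1.27 -0.26  2.31  1.1   1.07 -1.84]
1 55 30 [-1.28  0.05  2.03  0.93  1.45 -2.12]
1 55 60 [-1.17  0.3   1.74  0.73  1.75 -2.33]
1 65 -150 [-0.29  0.47  1.62 -0.78  1.91  2.4 ]
1 65 -120 [-0.16  0.24  1.93 -1.01  1.6   2.26]
1 65 -90 [-0.12 -0.07  2.27 -1.27  1.23  2.12]
1 65 0 [-1.35 -0.21  2.38
[... 1074 characters left out ...]
8  0.05  2.03  0.93  1.45  1.02]
-1 55 60 [-1.17  0.3   1.74  0.73  1.75  0.81]
-1 55 90 [-1.02  0.49  1.48  0.5   2.    0.56]
-1 55 120 [-0.84  0.6   1.31  0.21  2.17  0.24]
-1 55 150 [-0.66  0.62  1.28 -0.14  2.19 -0.16]
-1 65 -180 [-0.47  0.63  1.36 -0.51  2.17 -0.52]
-1 65 -150 [-0.29  0.47  1.62 -0.78  1.91 -0.74]
-1 65 -120 [-0.16  0.24  1.93 -1.01  1.6  -0.88]
-1 65 -90 [-0.12 -0.07  2.27 -1.27  1.23 -1.02]
-1 65 0 [-1.35 -0.21  2.38  1.31  1.16  1.07]
-1 65 30 [-1.34  0.13  2.06  1.05  1.54  0.89]
-1 65 60 [-1.21  0.39  1.73  0.82  1.84  0.76]
-1 65 90 [-1.04  0.58  1.45  0.57  2.11  0.56]
-1 65 120 [-0.85  0.7   1.26  0.24  2.3   0.25]
-1 65 150 [-0.65  0.72  1.23 -0.16  2.32 -0.17]
```

```bash
python3 - <<'E'
from h import *
from cell import manip,cams
np.set_printoptions(precision=4,suppress=True)
r=tool(yaw,1)[0].as_rotvec()
K=np.array([.5751,.2256])
manip.move_pose(np.r_[K,.22],r)
s=manip.state();c=cams.capture("wrist");cv2.imwrite("pics/w1.png",c["image"])
print(s["clock"],s["tool_pos"],s["contact_force"])
T=np.eye(4);T[:3,:3]=R.from_rotvec(s["tcp_rot"]).as_matrix();T[:3,3]=s["tool_pos"];T=T@c["T_tool_cam"]
P=cloud(dict(z_map=c["z_map"],intrinsics=c["intrinsics"],orientation=R.from_matrix(T[:3,:3]).as_rotvec(),position=T[:3,3]))
im=c["image"];d=np.linalg.norm(P[...,:2]-K,axis=-1)
m=(d<.03)&(P[...,2]>.125)&(P[...,2]<.17)&(c["z_map"]>0);q=P[m]
print(m.sum(),q.min(0),q.max(0),np.percentile(q[:,0],[2,98]).mean(), np.percentile(q[:,1],[2,98]))
top=q[q[:,2]>np.percentile(q[:,2],97)-.004];print("top",np.median(top,0),cv2.minEnclosingCircle(top[:,:2].astype(np.float32)))
E
```

```text
1.9083 [0.5748 0.2266 0.2201] [0.3388 1.0397 0.2474]
1031 [0.5642 0.2162 0.1251] [0.5876 0.2399 0.1644] 0.5760396763970727 [0.2181 0.2393]
top [0.576  0.2284 0.1625] ((0.5760231018066406, 0.22792860865592957), 0.012018834240734577)
```

View pics/w1.png

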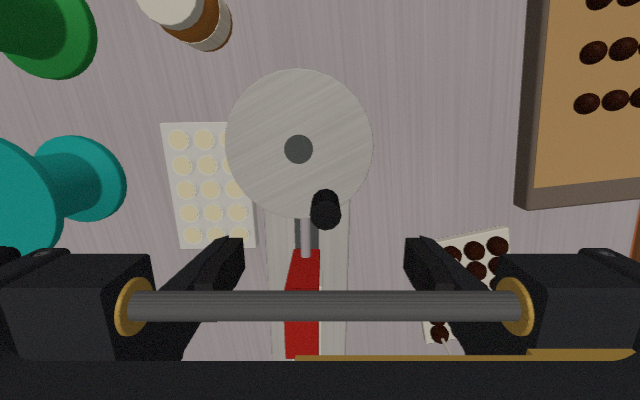

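Wrist view: the aluminium disc is centred at about (298,149) and its knob at (325,205), midway between the fingers. The wrist fit puts the knob within about 2 mm of the top camera's. I'll fit the axis from this view too, then go down and grip.

```bash
python3 - <<'E'
from h import *
from cell import manip,cams
np.set_printoptions(precision=4,suppress=True)
s=manip.state();c=cams.capture("wrist")
T=np.eye(4);T[:3,:3]=R.from_rotvec(s["tcp_rot"]).as_matrix();T[:3,3]=s["tool_pos"];T=T@c["T_tool_cam"]
P=cloud(dict(z_map=c["z_map"],intrinsics=c["intrinsics"],orientation=R.from_matrix(T[:3,:3]).as_rotvec(),position=T[:3,3]))
d=np.linalg.norm(P[...,:2]-C[:2],axis=-1)
m=(d<.08)&(abs(P[...,2]-.116)<.007);q=P[m];(cc),rr=cv2.minEnclosingCircle(q[:,:2].astype(np.float32))
print("disc wrist",cc,rr,np.median(q[:,2]))
# least-squares check on the far rim
K=np.array([.5756,.227])
manip.move_linear(np.r_[K,.126],rate=.08)
print(manip.state()["contact_force"])
manip.set_gripper(0.0,force=18)
s=manip.state();print(s["clock"],s["tool_pos"],s["gripper_width"],s["contact_force"])
E
```

```text
disc wrist (0.5586746335029602, 0.27449339628219604) 0.06396237760782242 0.11569516947934239
[ 0.9643  0.4452 -0.8082]
4.325 [0.576 0.227 0.126] 0.023398367698925154 [ 2.4739 -0.5285 -1.9847]
```

```bash
python3 - <<'E'
from h import *
from cell import manip,cams
np.set_printoptions(precision=3,suppress=True)
A=np.array([.5587,.2735]);p=manip.state()["tool_pos"]
a0=np.arctan2(p[1]-A[1],p[0]-A[0]);r0=np.hypot(*(p[:2]-A));print(np.rad2deg(a0),r0)
tot=6.38;n=26
for i in range(1,n+1):
    a=a0+tot*i/n
    manip.move_linear(np.array([A[0]+.05*np.cos(a),A[1]+.05*np.sin(a),.126]),rate=.06)
    s=manip.state();F=s["contact_force"]
    er=np.array([np.cos(a),np.sin(a)])
    print(i,round(s["clock"],2),round(float(F[:2]@er),1),round(float(F[1]*er[0]-F[0]*er[1]),1),round(F[2],1),s["gripper_width"].round(4))
    if np.linalg.norm(F)>45: print("STOP");break
c=cams.capture("top");cv2.imwrite("pics/top2.png",c["image"][130:240,180:420].repeat(3,0).repeat(3,1))
np.savez("top2.npz",**c)
E
```

```text
-69.63427440148746 0.04962466143072526Traceback (most recent call last):
  File "<stdin>", line 12, in <module>
AttributeError: 'float' object has no attribute 'round'
```

```bash
python3 - <<'E'
from h import *
from cell import manip,cams
A=np.array([.5587,.2735]);a0=np.deg2rad(-69.634)
tot=6.38;n=26
for i in range(2,n+1):
    a=a0+tot*i/n
    manip.move_linear(np.array([A[0]+.05*np.cos(a),A[1]+.05*np.sin(a),.126]),rate=.06)
    s=manip.state();F=s["contact_force"]
    er=np.array([np.cos(a),np.sin(a)])
    print(i,"%.2f r%.1f t%.1f z%.1f w%.4f"%(s["clock"],F[:2]@er,F[1]*er[0]-F[0]*er[1],F[2],s["gripper_width"]))
    if np.linalg.norm(F)>45: print("STOP");break
c=cams.capture("top");cv2.imwrite("pics/top2.png",c["image"][130:240,180:420].repeat(3,0).repeat(3,1))
np.savez("top2.npz",**c)
E
```

```text
2 5.03 r-2.4 t0.8 z0.2 w0.0232
3 5.38 r-1.7 t0.5 z0.7 w0.0234
4 5.73 r-2.4 t1.3 z1.1 w0.0230
5 6.08 r-2.9 t0.9 z1.6 w0.0232
6 6.43 r-1.3 t0.9 z1.0 w0.0232
7 6.78 r-0.6 t0.9 z0.8 w0.0233
8 7.13 r0.2 t1.9 z0.1 w0.0234
9 7.48 r0.2 t1.6 z-0.1 w0.0230
10 7.83 r2.2 t2.1 z-0.8 w0.0230
11 8.18 r3.0 t1.1 z-1.8 w0.0232
12 8.53 r3.8 t0.5 z-0.4 w0.0232
13 8.88 r5.5 t1.0 z1.2 w0.0232
14 9.23 r5.4 t1.5 z0.5 w0.0234
15 9.58 r5.8 t0.7 z1.9 w0.0233
16 9.93 r5.9 t1.5 z2.0 w0.0231
17 10.28 r4.8 t0.6 z2.8 w0.0234
18 10.63 r4.9 t0.7 z3.1 w0.0234
19 10.98 r4.7 t0.7 z2.1 w0.0232
20 11.33 r3.5 t1.2 z2.0 w0.0233
21 11.68 r2.1 t2.3 z-0.8 w0.0237
22 12.03 r1.0 t2.0 z-0.9 w0.0235
23 12.38 r-0.8 t1.1 z-2.4 w0.0234
24 12.73 r-2.6 t0.8 z-2.6 w0.0232
25 13.08 r-3.1 t1.0 z-2.4 w0.0236
26 13.43 r-3.5 t1.3 z-0.9 w0.0234
```

View pics/top2.png

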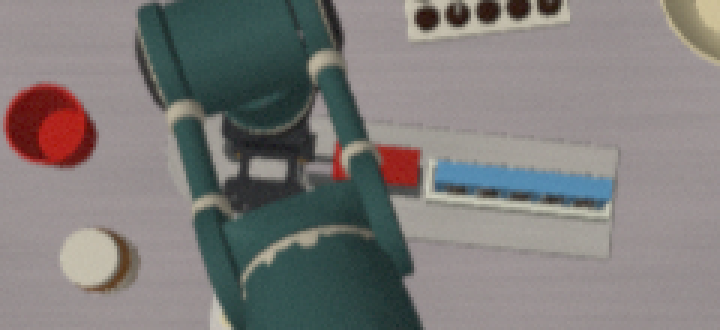

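The circle went round at low force. The red keeper (crop px 378,165) is clear of the mould, whose whole top edge (523,182) is free. Next I'll release, rise and measure both.

```bash
python3 - <<'E'
from h import *
from cell import manip,cams
np.set_printoptions(precision=4,suppress=True)
manip.set_gripper(0.085)
p=manip.state()["tool_pos"]
manip.move_linear(np.array([p[0],p[1],.24]),rate=.15)
r=tool(yaw,1)[0].as_rotvec()
manip.move_pose(H+[0,0,.24]-0.07*hy,r)
def ana(P,im,tag):
    hsv=cv2.cvtColor(im,cv2.COLOR_BGR2HSV)
    near=np.linalg.norm(P[...,:2]-H[:2]-.1*hy[:2],axis=-1)<.25
    m=near&(hsv[...,0]>90)&(hsv[...,0]<115)&(hsv[...,1]>100)&(abs(P[...,2]-.115)<.006)
    q=P[m];print(tag,"mould",cv2.minAreaRect(q[:,:2].astype(np.float32)),m.sum(),np.median(q,0))
    m=near&((hsv[...,0]<8)|(hsv[...,0]>172))&(hsv[...,1]>130)&(abs(P[...,2]-.128)<.008)
    q=P[m]
    if len(q): print("keeper holder y",np.percentile((q-H)@hy,[2,98]),"z",np.median(q[:,2]))
    m=(np.linalg.norm(P[...,:2]-C[:2],axis=-1)<.075)&(P[...,2]>.15)&(P[...,2]<.175)
    if m.sum(): q=P[m];k=np.median(q,0)[:2]-np.array([.5587,.2735]);print("knob ang deg",np.rad2deg(np.arctan2(k[1],k[0])),m.sum())
c=cams.capture("top");ana(cloud(c),c["image"],"top");cv2.imwrite("pics/top3.png",c["image"])
s=manip.state();c=cams.capture("wrist");cv2.imwrite("pics/w3.png",c["image"])
T=np.eye(4);T[:3,:3]=R.from_rotvec(s["tcp_rot"]).as_matrix();T[:3,3]=s["tool_pos"];T=T@c["T_tool_cam"]
P=cloud(dict(z_map=c["z_map"],intrinsics=c["intrinsics"],orientation=R.from_matrix(T[:3,:3]).as_rotvec(),position=T[:3,3]))
ana(P,c["image"],"wrist");print(s["clock"],H)
E
```

```text
top mould ((0.5279872417449951, 0.025415629148483276), (0.1353706270456314, 0.017370149493217468), 83.489501953125) 307 [0.5281 0.0285 0.1145]
keeper holder y [0.0969 0.1695] z 0.12777308883740401
knob ang deg -65.17468779748076 67
wrist mould ((0.5284868478775024, 0.01628229022026062), (0.15818901360034943, 0.01940251514315605), 83.30548858642578) 3962 [0.5292 0.0264 0.1156]
16.5583 [0.5289 0.0142 0.    ]
```

View pics/w3.png

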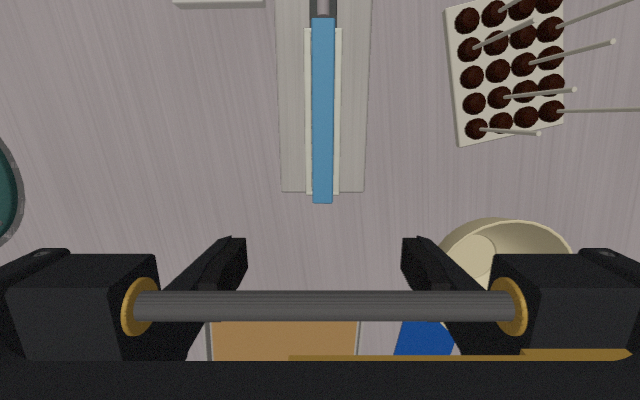

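View pics/top3.png

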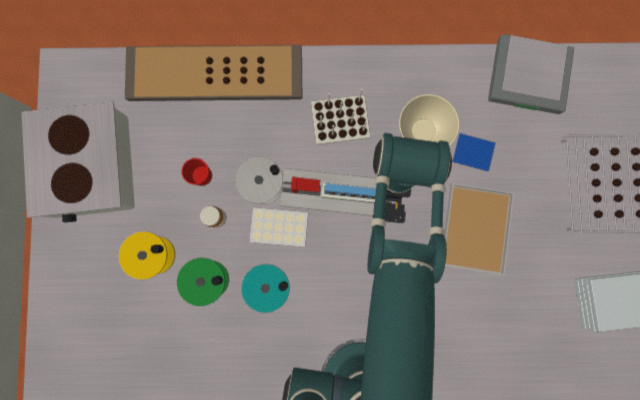

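The top view shows that keeper travel is about 44 mm, or 6.3 rad of crank. The knob sits about 6° past its start angle after the full turn. The wrist view has the mould free between the white walls, at (322,110). Next I'll grasp it.

```bash
python3 - <<'E'
from h import *
from cell import manip,cams
np.set_printoptions(precision=3,suppress=True)
M=np.array([.5287,.0155])
manip.move_linear(np.r_[M,.24],rate=.15)
manip.move_linear(np.r_[M,.077],rate=.12)
print(manip.state()["contact_force"])
manip.set_gripper(0.0,force=45)
s=manip.state();print(s["clock"],s["tool_pos"],s["gripper_width"],s["contact_force"])
if .015<s["gripper_width"]<.024:
    manip.move_linear(np.r_[M,.107],rate=.06)
    s=manip.state();print(s["contact_force"])
    manip.move_linear(np.r_[M,.29],rate=.12)
    s=manip.state();print(s["clock"],s["tool_pos"],s["gripper_width"],s["contact_force"])
    cv2.imwrite("pics/s4.png",cams.capture("scene")["image"])
E
```

```text
[ 0.38  -0.586 -0.684]
19.7417 [0.529 0.016 0.077] 0.019452660986448975 [ 1.014 -0.5    0.19 ]
[ 0.442  0.261 -3.386]
22.0667 [0.528 0.016 0.289] 0.01970326415184277 [ 0.062  0.268 -2.642]
```

```bash
python3 - <<'E'
from h import *
from cell import inverse_kinematics as ik
np.set_printoptions(precision=2,suppress=True)
for tilt in (0,20,40,57):
  for psi in (-7,5,20):
    Q,x,z=tool(np.deg2rad(psi),1,np.deg2rad(tilt))
    print(tilt,psi,ik(np.r_[TR,.28]+z*.012,Q.as_rotvec()))
E
```

```text
0 -7 [-0.73 -0.01  1.81 -0.    1.34 -0.61]
0 5 [-0.73 -0.01  1.81 -0.    1.34 -0.82]
0 20 [-0.73 -0.01  1.81 -0.    1.34 -1.08]
20 -7 [-0.88 -0.2   2.02  0.27  1.08 -0.86]
20 5 [-0.92 -0.16  1.99  0.32  1.14 -1.12]
20 20 [-0.95 -0.1   1.94  0.36  1.23 -1.4 ]
40 -7 [-1.08 -0.32  2.23  0.72  0.92 -1.31]
40 5 [-1.14 -0.23  2.16  0.76  1.08 -1.55]
40 20 [-1.16 -0.11  2.06  0.74  1.25 -1.78]
57 -7 [-1.25 -0.33  2.39  1.18  0.96 -1.79]
57 5 [-1.3  -0.2   2.29  1.12  1.16 -1.94]
57 20 [-1.31 -0.03  2.14  1.03  1.35 -2.07]
```

View pics/s4.png

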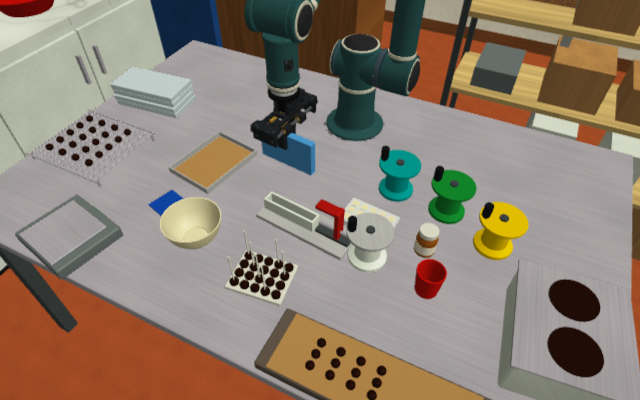

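The mould (288,153) is lifted and held upright, the stand's slot is empty, and the wrist reads −2.6 N, which matches its weight. Next I'll carry it over the tray and tip it in stages.

```bash
python3 - <<'E'
from h import *
from cell import manip,cams
np.set_printoptions(precision=3,suppress=True)
for tilt in (0,20,40,57):
    Q,x,z=tool(np.deg2rad(5),1,np.deg2rad(tilt))
    manip.move_pose(np.r_[TR,.28]+z*.012,Q.as_rotvec())
    s=manip.state();print(tilt,s["clock"],s["tool_pos"],s["gripper_width"],s["contact_force"])
manip.dwell(.7)
s=manip.state();Rt=R.from_rotvec(s["tcp_rot"]).as_matrix()
print("centre",s["tool_pos"]+Rt[:,0]*.012,"x-axis/up deg",np.rad2deg(np.arccos(Rt[2,1])),s["joint_velocities"],s["gripper_width"])
for n in("scene","top"):
    c=cams.capture(n);np.savez(n+"5.npz",**c);cv2.imwrite(f"pics/{n}5.png",c["image"])
    P=cloud(c);hsv=cv2.cvtColor(c["image"],cv2.COLOR_BGR2HSV)
    m=(hsv[...,0]>90)&(hsv[...,0]<115)&(hsv[...,1]>100)&(np.linalg.norm(P[...,:2]-TR,axis=-1)<.15)&(P[...,2]>.15)
    q=P[m];mu=q.mean(0);w,V=np.linalg.eigh(np.cov((q-mu).T));nv=V[:,0]
    print(n,m.sum(),mu,"plane normal/up deg",np.rad2deg(np.arccos(abs(nv[2]))),"zmin",np.percentile(q[:,2],1))
E
```

```text
0 23.5167 [ 0.423 -0.344  0.292] 0.02012279091345411 [ 0.561  0.637 -2.939]
20 23.925 [ 0.418 -0.345  0.291] 0.01963999049737042 [ 0.127  0.258 -3.541]
40 24.4167 [ 0.416 -0.346  0.289] 0.019690807369111846 [ 0.082 -0.333 -3.18 ]
57 24.875 [ 0.413 -0.346  0.287] 0.01953536107965129 [ 0.088  0.034 -1.889]
centre [ 0.423 -0.345  0.28 ] x-axis/up deg 33.00454581365368 [-0.003  0.001  0.     0.001 -0.    -0.001] 0.01931348280459961
scene 1636 [ 0.429 -0.337  0.288] plane normal/up deg 39.869787354508745 zmin 0.2517161378276049
top 2117 [ 0.425 -0.334  0.289] plane normal/up deg 37.77142112194549 zmin 0.26159454188659315
```

View pics/scene5.png

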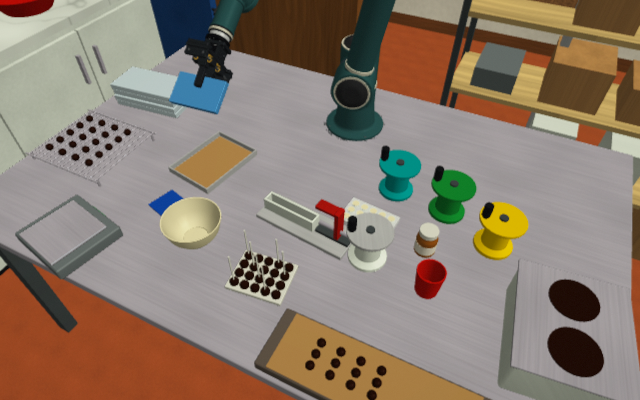

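View pics/top5.png

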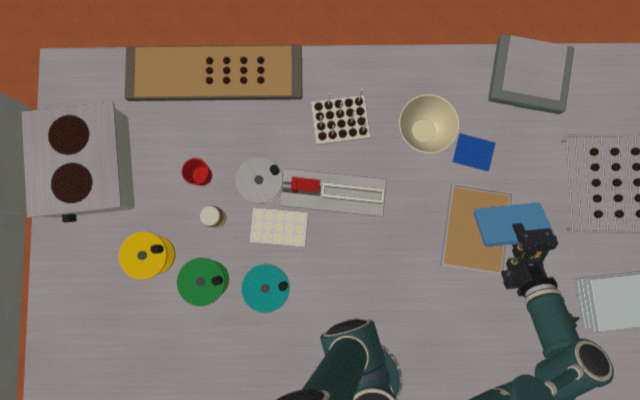

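The plain blue face looks up and the cavities look down over the tray: mould at scene (200,92) and top (512,224). The bystanders are where they were. The plane fit gives 38–40°, but the tool pose gives 33°. I'll refit without the edge faces to check for slip.

```bash
python3 - <<'E'
from h import *
from cell import manip
for n in("scene","top"):
    c=np.load(n+"5.npz");P=cloud(c);hsv=cv2.cvtColor(c["image"],cv2.COLOR_BGR2HSV)
    m=(hsv[...,0]>90)&(hsv[...,0]<115)&(hsv[...,1]>100)&(np.linalg.norm(P[...,:2]-TR,axis=-1)<.15)&(P[...,2]>.15)
    m=cv2.erode(m.astype(np.uint8),np.ones((3,3)))>0
    q=P[m]
    for _ in range(10):
        mu=q.mean(0);nv=np.linalg.svd(q-mu,full_matrices=False)[2][0:3][2]
        d=abs((P[m]-mu)@nv);q=P[m][d<.004]
    nv*=np.sign(nv[2]); print(n,len(q),m.sum(),np.rad2deg(np.arccos(nv[2])),nv,mu)
print(tool(np.deg2rad(5),1,np.deg2rad(57))[1])
s=manip.state();print(s["clock"],s["gripper_width"],s["contact_force"],s["tool_pos"])
E
```

```text
scene 1215 1351 33.268984142008414 [0.54653497 0.04721113 0.83610444] [ 0.43253041 -0.33787928  0.28635467]
top 1681 1804 33.29460665517861 [0.54675566 0.04896847 0.83585904] [ 0.42736795 -0.33435093  0.28792408]
[0.54256652 0.04746842 0.83867057]
25.675 0.019636054978915466 [-0.32332734 -1.10994075 -2.93819235] [ 0.41268728 -0.34586348  0.2864406 ]
```

Both cameras now give 33.3° from up, matching the tool pose, so the mould has not slipped. I'll hand it in.

```bash
python3 - <<'E'
from cell import order
print(order.close_job())
E
```

```text
the job is handed in; nothing more can be done
None
```

The job is done and handed in at about 26 s on the robot's clock; handing in reports no verdict.

I led the aluminium crank round anticlockwise by about 6.38 rad. That drew the red keeper back about 44 mm, clear of the mould. I then lifted the mould straight out of its slot, carried it over the tray and tipped it with the cavities facing down.

**Last checks before handing in:**
- **Tilt:** the mould's slope is 57° from upright. Both cameras put its plain face 33.3° from up, against 33.0° from the tool pose, so it had not slipped.
- **Position:** from the arm's pose, its centre is 0.28 m up and within a few millimetres of the tray's centre. Its lowest seen point is about 0.25 m up.
- **Hold:** it was steady in the gripper, set to 45 N, and the fingers stood 19.6 mm apart on the 20 mm slab.
- **Crank and bystanders:** the top view after the turn agreed with a full turn. The bystanders looked unmoved in the final pictures, but I did not measure them.

**Checks that disagreed:** the first tilt fit gave 38–40° because it included the mould's edge faces; the refit without them cleared that up. The top and wrist cameras differed by up to about 2 mm on the knob and the crank axis, so I used values in between.

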